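# Find the palm button that will not lock

## Robot

A 6-joint arm with a two-finger parallel gripper is mounted at the origin on a cart in front of the work surface, level with it; the furniture and walls round the work are solid. World frame = base frame: x ahead of the robot, y to its left, z up, the work surface at z = 0. Lengths are in m, angles in rad, forces in N, time in s.
With the tool pointing down it reaches from about 0.25 to 0.8 m from the base axis. Payload 8.5 kg.
Tool frame: the origin (TCP) lies at the very end of the fingers, on their centre line; the grasp point (between the pads) lies 19 mm behind it (ctrl.grip_point_offset is the distance from the TCP to the grasp point, in m); z points along the fingers, y is the line along which they close (so a half turn about z gives the same grasp; the last joint's range is limited). The gripper opens to 85 mm and grips with 20 to 120 N. Pads are 22 mm wide; open, the fingers measure 114 mm over their backs; the gripper's body (76 mm by 85 mm) begins 54 mm behind the grasp point. The pads swing forward as they close: fully open they stand 13 mm farther back than shut.
Start: joints at [1.116, 0.238, -0.013, 1.319, 0, 1.571], TCP at [0.231, 0.472, 0.231] pointing down, gripper open.
Joint ranges: [-2.66, 2.66], [-1.03, 1.9], [-1.14, 1.46], [-1.82, 2.27], [-1.45, 1.34], [-3.14, 3.14]. Speed limits (rad/s): [2.22, 2.22, 2.79, 3.14, 3.14, 3.14].

## Interface

Orientations are given as a rotation vector (axis times angle).
In Python, from workcell import ctrl gives the robot as it stands.
- The arm moves only by the shell command python3 -m creep FILE, which reads ROWS from the file FILE. ROWS is a JSON list of rows, 1 to 12 of them, each written [[rx, ry, rz], [dx, dy, dz], opening]: a rotation vector rx, ry, rz in normalised numbers (1 is 60 degrees), then dx, dy, dz in shares of the most that a row can go, 1 being 62.5 mm, then the opening from 0.0 (shut) to 1.0 (fully open); each row shifts and turns the commanded pose from where the row before left it, along the tool's axes as they then stand; what a row does not reach is not made up. A row lasts 1/8 s, in which the tool goes at most 0.0625 m and 0.188 rad, less where a joint would pass 70% of its speed; a pose out of reach is approached as far as the arm can. The fingers move at their own pace and stop on an object; the grip force is fixed at half the most. Time passes only in rows, so rows that do not move let the fingers close. It prints the time, the measured TCP pose, the force, the opening and the grip force at its end. Input that does not fit is refused with a message, and nothing moves.
- ctrl.sense(): the state, without advancing time (a new reading comes with each control period).
- ctrl.get_image(name): name is "scene" or "top" or "wrist"; returns a dict with "image" (400x640x3 uint8, blue, green, red), "fx", "fy", "cx", "cy" (pixels), "origin" and "attitude" of the camera in the world; the wrist camera has in their place "tool_from_camera" (4x4, takes a point from camera to tool coordinates, whose origin is the TCP and whose axes are the flange's). Camera axes: x right, y up, looking along -z (the intrinsics and any distortion apply to the point x, -y, -z); pixel columns grow to the right and rows downward; lengths in m; the calibration is good to about 2 mm. A picture is of the moment at which its call begins: read the wrist's pose just before it. There is no depth.
- ctrl.job_done(): hands the job in; it is judged then, once.
The state is a dict: "time": time; "joints": joint angles; "joint_vel": joint speeds; "joint_torque": joint torques, N m; "ee_pos": TCP position; "eef_rot": TCP orientation; "force": force on the tool from outside, world axes, zero at the start; "wrist_torque": the same for the moment, N m; "finger_gap": opening from 0.0 (shut) to 1.0 (fully open); "gripper_force": force on a finger pad.
Only numpy, scipy, OpenCV 4.12 (cv2) and the standard library are available. Lean on these libraries where they do the work, as an engineer would, in place of code of your own. Each camera call takes 0.05 s, during which the arm holds its last target. There are 200 camera calls.

## Task

One of the four push-lock palm-button stations on the mat has a lock that no longer holds: click each head in by feel, slowly but fully home and without ramming it, let go and see whether it stays down. Stand the station whose head comes back out upright on the floor of the steel tray, and leave the three sound ones standing on the mat with their heads locked in, ready for wiring in the off state. Leave the tools and the other things where they are.

Things in the scene. Friction and masses are not known exactly. Their poses are not given: they have to be found in the camera images.
- station_1: one of four identical button stations, loose on the mat; any may be the faulty one. Grey die-cast box 72 (x) x 58 (y) x 38 mm, about 0.3 kg; black cable plug sticks out 12 mm at its +x end, 16 mm up; on top a steel collar 35 mm across, up to 41.5 mm, and the head. Origin: middle of the underside, z up. Grasp across y, low enough to stay off the head; beside these faces 35 mm or more is free.
- station_1_head: black mushroom head, 39 mm across; origin mid-top, 73 mm above the box's underside when out, as at first. Return spring 2 to 4 N. A sound lock resists with about 7 N, gives way, then holds the head 7 to 15 mm down; the solid stop is 2 mm deeper. The depth differs from piece to piece, unseen: push slowly (15 mm/s) on to the stop. The faulty one has only spring and stop and comes out again.
- station_2: one of four identical button stations, loose on the mat; any may be the faulty one. Grey die-cast box 72 (x) x 58 (y) x 38 mm, about 0.3 kg; black cable plug sticks out 12 mm at its +x end, 16 mm up; on top a steel collar 35 mm across, up to 41.5 mm, and the head. Origin: middle of the underside, z up. Grasp across y, low enough to stay off the head; beside these faces 35 mm or more is free.
- station_2_head: black mushroom head, 39 mm across; origin mid-top, 73 mm above the box's underside when out, as at first. Return spring 2 to 4 N. A sound lock resists with about 7 N, gives way, then holds the head 7 to 15 mm down; the solid stop is 2 mm deeper. The depth differs from piece to piece, unseen: push slowly (15 mm/s) on to the stop. The faulty one has only spring and stop and comes out again.
- station_3: one of four identical button stations, loose on the mat; any may be the faulty one. Grey die-cast box 72 (x) x 58 (y) x 38 mm, about 0.3 kg; black cable plug sticks out 12 mm at its +x end, 16 mm up; on top a steel collar 35 mm across, up to 41.5 mm, and the head. Origin: middle of the underside, z up. Grasp across y, low enough to stay off the head; beside these faces 35 mm or more is free.
- station_3_head: black mushroom head, 39 mm across; origin mid-top, 73 mm above the box's underside when out, as at first. Return spring 2 to 4 N. A sound lock resists with about 7 N, gives way, then holds the head 7 to 15 mm down; the solid stop is 2 mm deeper. The depth differs from piece to piece, unseen: push slowly (15 mm/s) on to the stop. The faulty one has only spring and stop and comes out again.
- station_4: one of four identical button stations, loose on the mat; any may be the faulty one. Grey die-cast box 72 (x) x 58 (y) x 38 mm, about 0.3 kg; black cable plug sticks out 12 mm at its +x end, 16 mm up; on top a steel collar 35 mm across, up to 41.5 mm, and the head. Origin: middle of the underside, z up. Grasp across y, low enough to stay off the head; beside these faces 35 mm or more is free.
- station_4_head: black mushroom head, 39 mm across; origin mid-top, 73 mm above the box's underside when out, as at first. Return spring 2 to 4 N. A sound lock resists with about 7 N, gives way, then holds the head 7 to 15 mm down; the solid stop is 2 mm deeper. The depth differs from piece to piece, unseen: push slowly (15 mm/s) on to the stop. The faulty one has only spring and stop and comes out again.
- mat: grey bench mat, 250 mm (x) by 360 mm (y), 3 mm thick, fixed; the stations stand on it two by two. Origin at the middle of its underside, which lies on the bench top (z = 0).
- reject_tray: shallow open sheet-steel tray to the left of the mat, empty, fixed: 160 mm (x) by 180 mm (y) outside, 3 mm floor, 3 mm walls up to 24 mm height with a rim about 5 mm thick. Origin at the middle of its underside; it stands on the bench top (z = 0).
- screwdriver: orange-handled screwdriver, 208 mm long, lying on the mat beside the stations, its shaft roughly along the mat's x; origin at the middle of its length, on its underside; not part of the work
- hex_key: black L-shaped 6 mm hex key, 101 x 35 mm, lying on the mat beyond the screwdriver; origin at the middle of its underside; not part of the work
- stamp: black self-inking stamp, 34 x 66 x 74 mm, standing on the bench behind the tray; origin at the middle of its underside; not part of the work

How it is judged:
By the outcome, as a careful person would: the job done as asked, in the order asked, and still so for the second after the job is handed in, with the robot touching nothing.
It also fails if it takes over 70 s, if anything falls off the work surface, if the arm or the gripper's body presses on something with over 40 N, if the wrist force passes 120 N, or if a joint passes its speed limit or range.

## Working session

There is one attempt and no reset: what is moved stays moved. The work goes in short steps, Python scripts to look and compute and a shell command to move; the robot and the scene stay as the last step left them, time stands still between calls to the robot, and variables do not carry over. Pictures are saved under pics/ and viewed, at most 10 in all, crops included, and the job is handed in when it is done.

```bash
ls; mkdir -p pics; python3 - <<'E'
from workcell import ctrl
import cv2,numpy as np
s=ctrl.sense();print({k:np.round(v,3).tolist() for k,v in s.items()})
for n in("top","scene"):
    d=ctrl.get_image(n);cv2.imwrite(f"pics/{n}0.png",d["image"]);print(n,{k:np.round(v,4).tolist() for k,v in d.items() if k!="image"})
E
```

```text
pics
{'time': 0.0, 'joints': [1.116, 0.239, -0.014, 1.319, -0.0, 1.571], 'joint_vel': [-0.0, -0.002, 0.001, 0.0, 0.0, -0.0], 'joint_torque': [0.002, -53.878, 34.644, 0.018, 0.0, -0.0], 'ee_pos': [0.23, 0.471, 0.231], 'eef_rot': [-0.708, -3.06, 0.002], 'force': [0.598, 0.443, 0.473], 'wrist_torque': [0.0, 0.069, 0.026], 'gripper_force': 0.0, 'finger_gap': 1.002}
top {'fx': 470.6571, 'fy': 470.6571, 'cx': 313.3304, 'cy': 195.1803, 'origin': [0.3885, 0.0441, 1.2869], 'attitude': [0.1009, -0.0895, -1.5528]}
scene {'fx': 445.8657, 'fy': 445.8657, 'cx': 318.5471, 'cy': 201.973, 'origin': [0.028, -0.5203, 0.7833], 'attitude': [0.7884, -0.2835, -0.6898]}
```

View pics/top0.png

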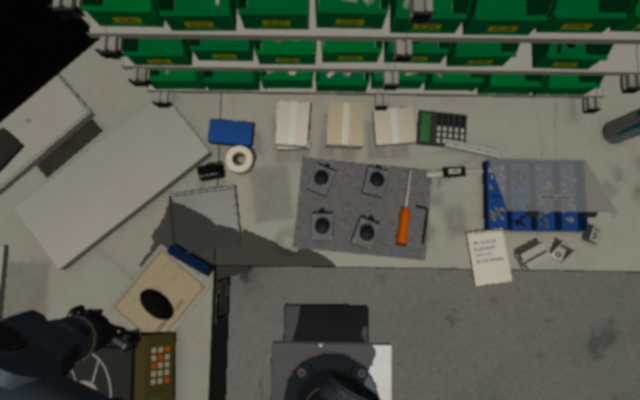

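View pics/scene0.png

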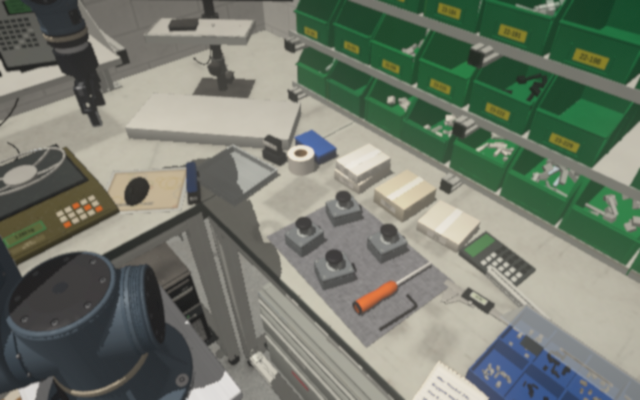

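The top view shows stations with heads at about (322,177), (376,180), (322,225) and (367,231), the tray round (205,218) and the mat round (363,208). Next I'll zoom in and triangulate.

```bash
cat > h.py <<'E'
import cv2,numpy as np
from scipy.spatial.transform import Rotation as R
from workcell import ctrl
def cam(d,pose=None):
    if "origin" in d: return np.array(d["origin"]),R.from_rotvec(d["attitude"]).as_matrix()
    T=np.eye(4);T[:3,:3]=R.from_rotvec(pose["eef_rot"]).as_matrix();T[:3,3]=pose["ee_pos"]
    T=T@np.array(d["tool_from_camera"]);return T[:3,3],T[:3,:3]
def ray(d,c,px):
    o,A=c;px=np.atleast_2d(px)
    v=np.c_[(px[:,0]-d["cx"])/d["fx"],-(px[:,1]-d["cy"])/d["fy"],-np.ones(len(px))]@A.T
    return o,v/np.linalg.norm(v,axis=1)[:,None]
def plane(d,c,px,z):
    o,v=ray(d,c,px);return o+v*((z-o[2])/v[:,2])[:,None]
def proj(d,c,P):
    q=(np.atleast_2d(P)-c[0])@c[1];return np.c_[d["cx"]-d["fx"]*q[:,0]/q[:,2],d["cy"]+d["fy"]*q[:,1]/q[:,2]]
def tri(o1,v1,o2,v2):
    M=np.c_[v1,-v2];t=np.linalg.lstsq(M,o2-o1,rcond=None)[0];a=o1+t[0]*v1;b=o2+t[1]*v2
    return (a+b)/2,np.linalg.norm(a-b)
def shot(n,f=None):
    s=ctrl.sense();d=ctrl.get_image(n);
    if f: cv2.imwrite(f,d["image"])
    return d,cam(d,s)
E
python3 - <<'E'
from h import *
d,c=shot("top");e,g=shot("scene")
print(np.round(plane(d,c,[[322,177],[376,180],[322,225],[367,231]],.076),3).tolist())
print(np.round(plane(e,g,[[344,198],[386,237],[304,226],[335,257]],.076),3).tolist())
print(list(np.round(proj(e,g,[[.5,.1,.003]]))))
print(np.round(plane(d,c,[[168,193],[236,185],[242,246],[175,250]],.024),3).tolist(),np.round(plane(d,c,[[305,157],[432,170],[425,259],[293,247]],.003),3).tolist())
a=cv2.resize(d["image"][150:265,290:440],None,fx=5,fy=5,interpolation=2)
cv2.imwrite("pics/a.png",np.clip(a*1.8,0,255).astype(np.uint8))
b=cv2.resize(e["image"][180:300,270:430],None,fx=5,fy=5,interpolation=2)
cv2.imwrite("pics/b.png",np.clip(b*1.5,0,255).astype(np.uint8))
E
```

```text
[[0.584, 0.032, 0.076], [0.579, -0.108, 0.076], [0.459, 0.031, 0.076], [0.446, -0.085, 0.076]]
[[0.576, 0.024, 0.076], [0.556, -0.126, 0.076], [0.448, 0.018, 0.076], [0.438, -0.093, 0.076]]
[array([300., 218.])]
[[0.542, 0.449, 0.024], [0.567, 0.265, 0.024], [0.403, 0.243, 0.024], [0.389, 0.422, 0.024]] [[0.652, 0.08, 0.003], [0.62, -0.272, 0.003], [0.376, -0.249, 0.003], [0.403, 0.108, 0.003]]
```

View pics/a.png

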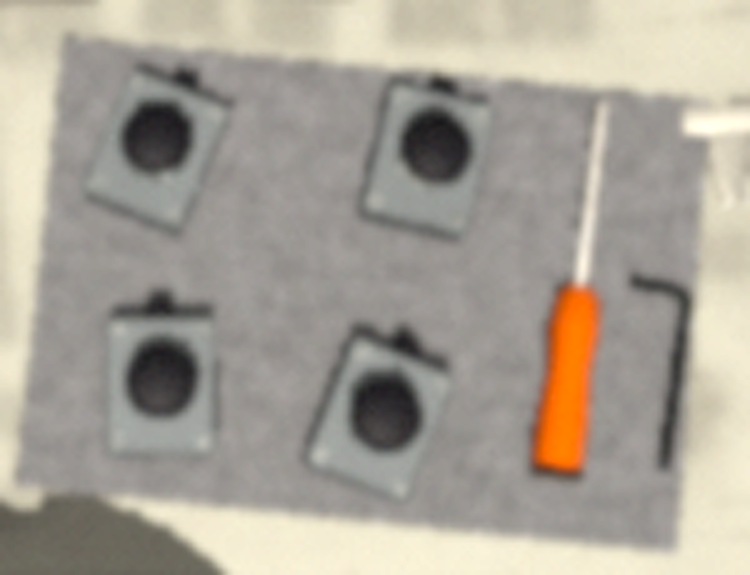

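View pics/b.png

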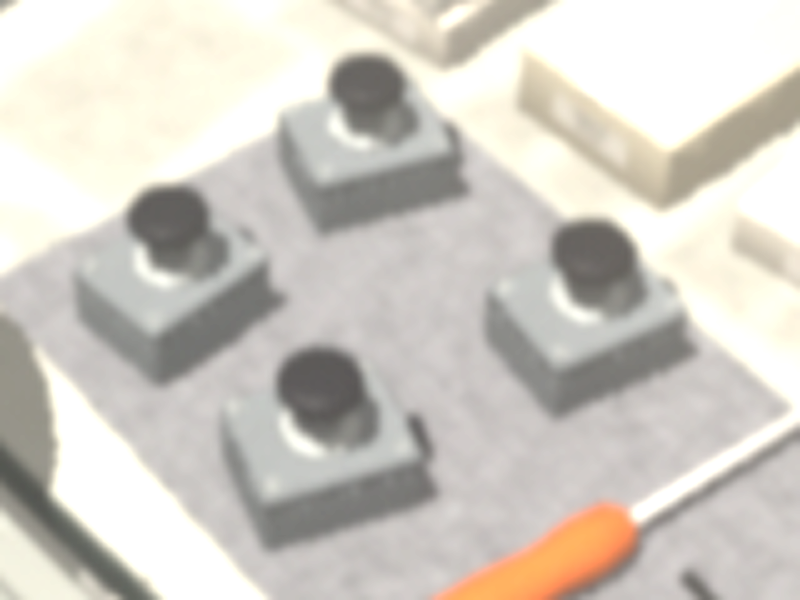

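The crops give clear head discs and box corners: A is top left with yaw about -20°, B top right about -12°, C bottom left about 0° and D bottom right about -20°. All the plugs point away from the robot (+x).

```bash
python3 - <<'E'
from h import *
d,c=shot("top");e,g=shot("scene")
T=dict(A=(157,136),B=(436,145),C=(162,377),D=(385,410));S=dict(A=(368,78),B=(595,248),C=(168,215),D=(321,380))
K=dict(A=[(138,70),(230,103),(180,230),(88,190)],B=[(398,82),(487,98),(460,236),(362,210)],C=[(110,312),(213,310),(213,452),(110,452)],D=[(356,332),(450,368),(405,497),(308,460)])
f=lambda p,o:(np.array(p,float)+.5)/5-.5+o
for k in T:
    t,s=f(T[k],(290,150)),f(S[k],(270,180))
    P,r=tri(ray(d,c,t)[0],ray(d,c,t)[1][0],ray(e,g,s)[0],ray(e,g,s)[1][0])
    q=plane(d,c,f(K[k],(290,150)),.041);m=q.mean(0)
    x=(q[0]+q[1]-q[2]-q[3])/2;y=(q[0]+q[3]-q[1]-q[2])/2
    print(k,"head",P.round(4),"res",r.round(4),"onplane",plane(d,c,t,.076)[0].round(4),"box",m.round(4),"L,W",np.linalg.norm(x).round(4),np.linalg.norm(y).round(4),"yaw",np.degrees([np.arctan2(x[1],x[0]),np.arctan2(-y[0],y[1])]).round(1))
E
```

```text
A head [0.5851 0.0353 0.0718] res 0.001 onplane [0.5848 0.035  0.076 ] box [0.584  0.0336 0.041 ] L,W 0.0721 0.0531 yaw [-21. -21.]
B head [ 0.5829 -0.1106  0.0699] res 0.001 onplane [ 0.5823 -0.1102  0.076 ] box [ 0.5817 -0.1097  0.041 ] L,W 0.0741 0.0511 yaw [-13.1 -11.9]
C head [0.4586 0.0314 0.0692] res 0.0029 onplane [0.4594 0.0306 0.076 ] box [0.4592 0.0305 0.041 ] L,W 0.0746 0.0545 yaw [0.8 1.5]
D head [ 0.4438 -0.0842  0.0686] res 0.002 onplane [ 0.4443 -0.084   0.076 ] box [ 0.4437 -0.085   0.041 ] L,W 0.0723 0.0537 yaw [-19.7 -20.1]
```

The manual's scale: shifts go in shares of 62.5 mm and turns go in shares of 60 degrees. Converting my numbers, -0.1 rad / 1.0472 = -0.0955.

```bash
cat > to.py <<'E'
import sys
from h import *
s=ctrl.sense();M=R.from_rotvec(s["eef_rot"]).as_matrix();p=np.array(s["ee_pos"])
t=np.array([float(a) for a in sys.argv[1:4]])
print("t",round(s["time"],2),"pos",p.round(4),"F",np.round(s["force"],1),"gap",round(s["finger_gap"],3),"tooly yaw",np.degrees(np.arctan2(M[1,1],M[0,1])).round(1),"tilt",np.degrees(np.arccos(-M[2,2])).round(2),"delta tool",(M.T@(t-p)).round(4))
E
echo '[[[0,0,-0.0955],[0,0,0],0]]' > m.json && python3 -m creep m.json; python3 to.py 0.459 0.031 0.13
```

```text
time: 0.42
ee_pos: [0.2306, 0.4716, 0.2312]
eef_rot: [-0.551, -3.093, 0.0]
force: [-0.1, 0.3, -0.2]
finger_gap: 0.816
gripper_force: 0.0
t 0.42 pos [0.2306 0.4716 0.2312] F [-0.1  0.3 -0.2] gap 0.816 tooly yaw 69.8 tilt 0.02 delta tool [-0.3666 -0.3344  0.1013]
```

Scaled: -0.0367 m is -0.5872, -0.0334 m is -0.5344.

```bash
echo '[[[0,0,0],[-0.5872,-0.5344,0.08],0],[[0,0,0],[-0.5872,-0.5344,0.08],0],[[0,0,0],[-0.5872,-0.5344,0.08],0],[[0,0,0],[-0.5872,-0.5344,0.08],0],[[0,0,0],[-0.5872,-0.5344,0.08],0],[[0,0,0],[-0.5872,-0.5344,0.16],0],[[0,0,0],[-0.5872,-0.5344,0.16],0],[[0,0,0],[-0.5872,-0.5344,0.24],0],[[0,0,0],[-0.5872,-0.5344,0.32],0],[[0,0,0],[-0.5872,-0.5344,0.336],0],[[0,0,0],[0,0,0],0]]' > m.json && python3 -m creep m.json; python3 to.py 0.459 0.031 0.08
python3 - <<'E'
from h import *
d,c=shot("wrist","pics/w1.png")
E
```

```text
time: 1.8
ee_pos: [0.459, 0.0283, 0.1289]
eef_rot: [-0.561, -3.089, 0.002]
force: [-0.7, 0.0, 0.1]
finger_gap: 0.003
gripper_force: 0.0
t 1.8 pos [0.459  0.0283 0.1289] F [-0.7  0.   0.1] gap 0.003 tooly yaw 69.4 tilt 0.12 delta tool [0.0008 0.0026 0.0489]
```

View pics/w1.png

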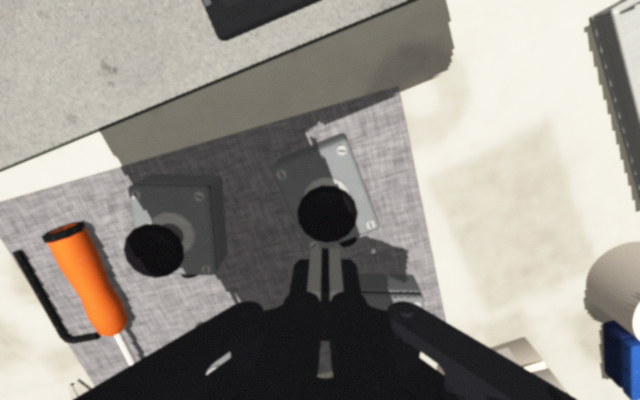

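The wrist view shows C's head at (327,213), D's at (153,250) and the shut fingertips at about (325,250). I'll check C and D from here.

Scaled: 0.02 m is 0.32, 0.004 m is 0.064.

```bash
python3 - <<'E'
from h import *
d,c=shot("wrist")
print(plane(d,c,[[327,213],[153,250]],.076).round(4).tolist(),c[0].round(3))
t,ct=shot("top")
f=lambda p,o:(np.array(p,float)+.5)/5-.5+o
for a,b in(((327,213),(162,377)),((153,250),(385,410))):
    o,v=ray(d,c,a);O,V=ray(t,ct,f(b,(290,150)));P,r=tri(o,v[0],O,V[0]);print(P.round(4),r.round(4))
print(proj(d,c,[ctrl.sense()["ee_pos"]]).round())
E
echo '[[[0,0,0],[0.016,0.0416,0.32],0],[[0,0,0],[0,0,0.32],0],[[0,0,0],[0,0,0.064],0],[[0,0,0],[0,0,0],0]]' > m.json && python3 -m creep m.json;python3 to.py 0.459 0.031 0.076
```

```text
[[0.4514, 0.033, 0.076], [0.4361, -0.0802, 0.076]] [0.381 0.058 0.272]
[0.4608 0.03   0.0504] 0.0007
[ 0.4419 -0.0862  0.0658] 0.0062
[[330. 269.]]
time: 2.45
ee_pos: [0.4587, 0.0344, 0.0869]
eef_rot: [0.552, 3.092, 0.0]
force: [0.8, -0.3, -0.0]
finger_gap: -0.001
gripper_force: 0.0
t 2.45 pos [0.4587 0.0344 0.0869] F [ 0.8 -0.3 -0. ] gap -0.001 tooly yaw 69.7 tilt 0.03 delta tool [-0.0015 -0.0031  0.0109]
```

Scaled: 0.004 m is 0.064, -0.003 m is -0.048.

```bash
echo '[[[0,0,0],[-0.016,-0.048,0.064],0],[[0,0,0],[0,0,0.0304],0],[[0,0,0],[0,0,0.0304],0],[[0,0,0],[0,0,0.0304],0],[[0,0,0],[0,0,0.0304],0]]' > m.json && python3 -m creep m.json;echo '[[[0,0,0],[0,0,0.0304],0],[[0,0,0],[0,0,0.0304],0]]' > m.json && python3 -m creep m.json|grep -E "pos|force"
```

```text
time: 3.08
ee_pos: [0.4586, 0.0305, 0.0747]
eef_rot: [0.555, 3.092, -0.0]
force: [-0.5, -0.5, 1.6]
finger_gap: 0.002
gripper_force: 0.8
ee_pos: [0.4586, 0.0305, 0.0709]
force: [0.6, -1.0, 2.7]
gripper_force: 1.0
```

Scaled: 0.0019 m is 0.0304.

```bash
echo '[[[0,0,0],[0,0,0.0304],0]]' > m.json && python3 -m creep m.json|grep -E "pos|^force";echo '[[[0,0,0],[0,0,0.0304],0]]' > m.json && python3 -m creep m.json|grep -E "pos|^force"
```

```text
ee_pos: [0.4586, 0.0305, 0.069]
force: [-1.8, -0.8, 5.9]
ee_pos: [0.4586, 0.0305, 0.0672]
force: [-0.3, 0.2, 3.8]
```

Scaled: 0.0019 m is 0.0304.

```bash
echo '[[[0,0,0],[0,0,0.0304],0]]' > m.json && python3 -m creep m.json|grep -E "pos|^force"
```

```text
ee_pos: [0.4586, 0.0305, 0.0651]
force: [-0.5, 0.3, 2.0]
```

Scaled: 0.0015 m is 0.024.

```bash
echo '[[[0,0,0],[0,0,0.024],0]]' > m.json && python3 -m creep m.json|grep -E "pos|^force"
```

```text
ee_pos: [0.4587, 0.0305, 0.0636]
force: [-0.1, -0.9, 2.8]
```

Scaled: 0.0015 m is 0.024.

```bash
echo '[[[0,0,0],[0,0,0.024],0]]' > m.json && python3 -m creep m.json|grep -E "pos|^force"
```

```text
ee_pos: [0.4587, 0.0305, 0.0622]
force: [-1.2, -1.5, 7.1]
```

Scaled: 0.0015 m is 0.024.

```bash
echo '[[[0,0,0],[0,0,0.024],0]]' > m.json && python3 -m creep m.json|grep -E "pos|^force"
```

```text
ee_pos: [0.4587, 0.0305, 0.0613]
force: [-5.5, -0.9, 23.3]
```

Stop reached at about 14.5 mm. I'll let go by a few mm to feel whether the head follows.

Scaled: -0.002 m is -0.032.

```bash
echo '[[[0,0,0],[0,0,0],0],[[0,0,0],[0,0,-0.032],0],[[0,0,0],[0,0,-0.032],0],[[0,0,0],[0,0,-0.032],0],[[0,0,0],[0,0,0],0]]' > m.json && python3 -m creep m.json|grep -E "pos|^force"; echo '[[[0,0,0],[0,0,-0.32],0],[[0,0,0],[0,0,-0.32],0],[[0,0,0],[0,0,0],0]]' > m.json && python3 -m creep m.json;python3 to.py .444 -.085 .08;python3 to.py .5825 -.110 .08;python3 to.py .5848 .035 .08
python3 - <<'E'
from h import *
shot("wrist","pics/w2.png")
E
```

```text
ee_pos: [0.4585, 0.0306, 0.0666]
force: [0.1, -1.1, 0.2]
time: 5.08
ee_pos: [0.4594, 0.0306, 0.1076]
eef_rot: [0.554, 3.09, 0.001]
force: [0.2, 0.4, -0.3]
finger_gap: 0.002
gripper_force: 0.0
t 5.08 pos [0.4594 0.0306 0.1076] F [ 0.2  0.4 -0.3] gap 0.002 tooly yaw 69.7 tilt 0.12 delta tool [-0.0256 -0.1138  0.0275]
t 5.08 pos [0.4594 0.0306 0.1076] F [ 0.2  0.4 -0.3] gap 0.002 tooly yaw 69.7 tilt 0.12 delta tool [-0.1642 -0.0891  0.0278]
t 5.08 pos [0.4594 0.0306 0.1076] F [ 0.2  0.4 -0.3] gap 0.002 tooly yaw 69.7 tilt 0.12 delta tool [-0.116   0.0476  0.0278]
```

C holds down. On to D.

Scaled: -0.038 m is -0.608, 0.015 m is 0.24.

```bash
echo '[[[0,0,0],[-0.136,-0.608,0],0],[[0,0,0],[-0.136,-0.608,0],0],[[0,0,0],[-0.136,-0.608,0],0],[[0,0,0],[0,0,0.24],0],[[0,0,0],[0,0,0.192],0],[[0,0,0],[0,0,0],0]]' > m.json && python3 -m creep m.json;python3 to.py .444 -.085 .076
```

```text
time: 5.88
ee_pos: [0.4418, -0.0847, 0.0784]
eef_rot: [-0.553, -3.09, 0.0]
force: [0.4, -0.1, 0.1]
finger_gap: -0.004
gripper_force: 0.0
t 5.88 pos [ 0.4418 -0.0847  0.0784] F [ 0.4 -0.1  0.1] gap -0.004 tooly yaw 69.7 tilt 0.16 delta tool [-0.0021  0.0005  0.0023]
```

Scaled: 0.0019 m is 0.0304, -0.001 m is -0.016.

```bash
echo '[[[0,0,0],[-0.016,0,0.0304],0],[[0,0,0],[-0.016,0,0.0304],0],[[0,0,0],[0,0,0.0304],0],[[0,0,0],[0,0,0.0304],0]]' > m.json && python3 -m creep m.json|grep -E "pos|^force";echo '[[[0,0,0],[0,0,0.0304],0]]' > m.json && python3 -m creep m.json|grep -E "pos|^force"
```

```text
ee_pos: [0.4452, -0.0858, 0.0723]
force: [0.7, 1.1, 2.4]
ee_pos: [0.4451, -0.0859, 0.0703]
force: [1.0, 1.3, 1.9]
```

Scaled: 0.0017 m is 0.0272.

```bash
echo '[[[0,0,0],[0,0,0.0272],0]]' > m.json && python3 -m creep m.json|grep -E "pos|^force"
```

```text
ee_pos: [0.445, -0.0859, 0.0686]
force: [1.5, 1.6, 2.4]
```

Scaled: 0.0017 m is 0.0272.

```bash
echo '[[[0,0,0],[0,0,0.0272],0]]' > m.json && python3 -m creep m.json|grep -E "pos|^force"
```

```text
ee_pos: [0.445, -0.086, 0.0668]
force: [1.4, 1.0, 2.9]
```

Scaled: 0.0015 m is 0.024.

```bash
echo '[[[0,0,0],[0,0,0.024],0]]' > m.json && python3 -m creep m.json|grep -E "pos|^force"
```

```text
ee_pos: [0.445, -0.086, 0.0653]
force: [2.0, 1.2, 4.0]
```

Scaled: 0.0015 m is 0.024.

```bash
echo '[[[0,0,0],[0,0,0.024],0]]' > m.json && python3 -m creep m.json|grep -E "pos|^force"
```

```text
ee_pos: [0.445, -0.086, 0.064]
force: [1.3, 1.6, 6.2]
```

Scaled: 0.0015 m is 0.024.

```bash
echo '[[[0,0,0],[0,0,0.024],0]]' > m.json && python3 -m creep m.json|grep -E "pos|^force"
```

```text
ee_pos: [0.445, -0.086, 0.0624]
force: [1.7, 1.5, 3.0]
```

Scaled: 0.0015 m is 0.024.

```bash
echo '[[[0,0,0],[0,0,0.024],0]]' > m.json && python3 -m creep m.json|grep -E "pos|^force"
```

```text
ee_pos: [0.4447, -0.0861, 0.0607]
force: [0.7, -0.5, 2.2]
```

Scaled: 0.0013 m is 0.0208.

```bash
echo '[[[0,0,0],[0,0,0.0208],0]]' > m.json && python3 -m creep m.json|grep -E "pos|^force"
```

```text
ee_pos: [0.4447, -0.086, 0.0594]
force: [0.6, 0.1, 2.4]
```

Scaled: 0.0013 m is 0.0208.

```bash
echo '[[[0,0,0],[0,0,0.0208],0]]' > m.json && python3 -m creep m.json|grep -E "pos|^force"
```

```text
ee_pos: [0.4447, -0.086, 0.0582]
force: [0.7, -0.8, 5.1]
```

Scaled: 0.001 m is 0.016.

```bash
echo '[[[0,0,0],[0,0,0.016],0]]' > m.json && python3 -m creep m.json|grep -E "pos|^force"
```

```text
ee_pos: [0.4448, -0.086, 0.0574]
force: [-1.8, 1.1, 13.3]
```

Scaled: 0.0007 m is 0.0112.

```bash
echo '[[[0,0,0],[0,0,0.0112],0],[[0,0,0],[0,0,0],0]]' > m.json && python3 -m creep m.json|grep -E "pos|^force"; echo '[[[0,0,0],[0,0,-0.032],0],[[0,0,0],[0,0,-0.032],0],[[0,0,0],[0,0,-0.032],0],[[0,0,0],[0,0,0],0]]' > m.json && python3 -m creep m.json|grep -E "pos|^force"; echo '[[[0,0,0],[0,0,-0.32],0],[[0,0,0],[0,0,-0.32],0],[[0,0,0],[0,0,0],0]]' > m.json && python3 -m creep m.json;python3 to.py .5825 -.110 .08
```

```text
ee_pos: [0.4448, -0.086, 0.0573]
force: [-2.1, -0.2, 15.6]
ee_pos: [0.4443, -0.0859, 0.0623]
force: [-0.7, -0.7, 0.2]
time: 8.75
ee_pos: [0.4454, -0.0861, 0.1033]
eef_rot: [0.554, 3.091, -0.0]
force: [-0.0, -0.6, -0.7]
finger_gap: 0.004
gripper_force: 0.0
t 8.75 pos [ 0.4454 -0.0861  0.1033] F [-0.  -0.6 -0.7] gap 0.004 tooly yaw 69.7 tilt 0.1 delta tool [-0.1368  0.0252  0.0235]
```

D holds. Next B.

Scaled: -0.045 m is -0.72, 0.012 m is 0.192.

```bash
echo '[[[0,0,0],[-0.72,0.1344,0],0],[[0,0,0],[-0.72,0.1344,0],0],[[0,0,0],[-0.72,0.1344,0],0],[[0,0,0],[0,0,0.192],0],[[0,0,0],[0,0,0.192],0],[[0,0,0],[0,0,0],0]]' > m.json && python3 -m creep m.json;python3 to.py .5825 -.110 .076
```

```text
time: 9.5
ee_pos: [0.5781, -0.1088, 0.077]
eef_rot: [-0.554, -3.089, 0.0]
force: [-0.0, -0.2, 0.6]
finger_gap: 0.003
gripper_force: 0.0
t 9.5 pos [ 0.5781 -0.1088  0.077 ] F [-0.  -0.2  0.6] gap 0.003 tooly yaw 69.7 tilt 0.18 delta tool [-0.0045  0.0004  0.0009]
```

```bash
echo '[[[0,0,0],[-0.048,0,-0.016],0],[[0,0,0],[0,0,0.0304],0],[[0,0,0],[0,0,0.0304],0],[[0,0,0],[0,0,0.0304],0]]' > m.json && python3 -m creep m.json|grep -E "pos|^force";echo '[[[0,0,0],[0,0,0.0304],0]]' > m.json && python3 -m creep m.json|grep -E "pos|^force"
```

```text
ee_pos: [0.583, -0.1103, 0.074]
force: [-0.7, 0.1, 3.0]
ee_pos: [0.583, -0.1103, 0.0723]
force: [-1.5, 0.6, 4.5]
```

Scaled: 0.0018 m is 0.0288.

```bash
echo '[[[0,0,0],[0,0,0.0288],0]]' > m.json && python3 -m creep m.json|grep -E "pos|^force"
```

```text
ee_pos: [0.583, -0.1103, 0.0702]
force: [0.8, -0.8, 0.1]
```

Scaled: 0.0018 m is 0.0288.

```bash
echo '[[[0,0,0],[0,0,0.0288],0]]' > m.json && python3 -m creep m.json|grep -E "pos|^force"
```

```text
ee_pos: [0.583, -0.1103, 0.0682]
force: [0.7, 0.4, 1.7]
```

Scaled: 0.0015 m is 0.024.

```bash
echo '[[[0,0,0],[0,0,0.024],0]]' > m.json && python3 -m creep m.json|grep -E "pos|^force"
```

```text
ee_pos: [0.583, -0.1103, 0.0667]
force: [0.2, -0.8, 3.6]
```

Scaled: 0.0015 m is 0.024.

```bash
echo '[[[0,0,0],[0,0,0.024],0]]' > m.json && python3 -m creep m.json|grep -E "pos|^force"
```

```text
ee_pos: [0.5831, -0.1103, 0.0659]
force: [-4.1, 0.7, 15.7]
```

Scaled: 0.0004 m is 0.0064.

```bash
echo '[[[0,0,0],[0,0,0.0064],0],[[0,0,0],[0,0,0],0]]' > m.json && python3 -m creep m.json|grep -E "pos|^force"; echo '[[[0,0,0],[0,0,-0.032],0],[[0,0,0],[0,0,-0.032],0],[[0,0,0],[0,0,-0.032],0],[[0,0,0],[0,0,0],0]]' > m.json && python3 -m creep m.json|grep -E "pos|^force"; echo '[[[0,0,0],[0,0,-0.256],0],[[0,0,0],[0,0,-0.256],0],[[0,0,0],[0,0,0],0]]' > m.json && python3 -m creep m.json;python3 to.py .5848 .035 .08
```

```text
ee_pos: [0.583, -0.1103, 0.0659]
force: [-3.1, 0.8, 11.6]
ee_pos: [0.5828, -0.1102, 0.0707]
force: [0.2, -0.4, -0.2]
time: 11.75
ee_pos: [0.5842, -0.1105, 0.105]
eef_rot: [0.554, 3.089, -0.0]
force: [-0.6, 0.1, -0.2]
finger_gap: -0.0
gripper_force: 0.0
t 11.75 pos [ 0.5842 -0.1105  0.105 ] F [-0.6  0.1 -0.2] gap -0.0 tooly yaw 69.7 tilt 0.2 delta tool [0.05   0.1366 0.0249]
```

B holds. Now A.

Scaled: 0.0455 m is 0.728, 0.0167 m is 0.2672.

```bash
echo '[[[0,0,0],[0.2672,0.728,0],0],[[0,0,0],[0.2672,0.728,0],0],[[0,0,0],[0.2672,0.728,0],0],[[0,0,0],[0,0,0.192],0],[[0,0,0],[0,0,0.192],0],[[0,0,0],[0,0,0],0]]' > m.json && python3 -m creep m.json;python3 to.py .5848 .035 .076
```

```text
time: 12.5
ee_pos: [0.5824, 0.0341, 0.0775]
eef_rot: [-0.556, -3.09, 0.001]
force: [0.3, 0.4, -0.4]
finger_gap: 0.003
gripper_force: 0.0
t 12.5 pos [0.5824 0.0341 0.0775] F [ 0.3  0.4 -0.4] gap 0.003 tooly yaw 69.6 tilt 0.15 delta tool [-0.0019  0.0017  0.0015]
```

Scaled: 0.0019 m is 0.0304.

```bash
echo '[[[0,0,0],[0,0,0.0304],0],[[0,0,0],[0,0,0.0304],0],[[0,0,0],[0,0,0.0304],0]]' > m.json && python3 -m creep m.json|grep -E "pos|^force";echo '[[[0,0,0],[0,0,0.0304],0]]' > m.json && python3 -m creep m.json|grep -E "pos|^force"
```

```text
ee_pos: [0.5836, 0.0346, 0.0735]
force: [0.4, -1.2, 2.0]
ee_pos: [0.5836, 0.0349, 0.0715]
force: [1.0, -0.6, 1.7]
```

Scaled: 0.0018 m is 0.0288.

```bash
echo '[[[0,0,0],[0,0,0.0288],0]]' > m.json && python3 -m creep m.json|grep -E "pos|^force"
```

```text
ee_pos: [0.5836, 0.0351, 0.0696]
force: [0.6, -1.7, 2.6]
```

Scaled: 0.0015 m is 0.024.

```bash
echo '[[[0,0,0],[0,0,0.024],0]]' > m.json && python3 -m creep m.json|grep -E "pos|^force"
```

```text
ee_pos: [0.5836, 0.0351, 0.068]
force: [0.7, -1.2, 1.8]
```

Scaled: 0.0015 m is 0.024.

```bash
echo '[[[0,0,0],[0,0,0.024],0]]' > m.json && python3 -m creep m.json|grep -E "pos|^force"
```

```text
ee_pos: [0.5835, 0.0352, 0.0665]
force: [-0.0, -1.0, 2.9]
```

Scaled: 0.0015 m is 0.024.

```bash
echo '[[[0,0,0],[0,0,0.024],0]]' > m.json && python3 -m creep m.json|grep -E "pos|^force"
```

```text
ee_pos: [0.5835, 0.0351, 0.065]
force: [0.3, -1.7, 2.1]
```

Scaled: 0.0015 m is 0.024.

```bash
echo '[[[0,0,0],[0,0,0.024],0]]' > m.json && python3 -m creep m.json|grep -E "pos|^force"
```

```text
ee_pos: [0.5835, 0.0352, 0.0635]
force: [1.0, -2.6, 2.1]
```

Scaled: 0.0015 m is 0.024.

```bash
echo '[[[0,0,0],[0,0,0.024],0]]' > m.json && python3 -m creep m.json|grep -E "pos|^force"
```

```text
ee_pos: [0.5836, 0.0352, 0.0621]
force: [0.4, -2.3, 8.5]
```

Scaled: 0.0013 m is 0.0208.

```bash
echo '[[[0,0,0],[0,0,0.0208],0]]' > m.json && python3 -m creep m.json|grep -E "pos|^force"
```

```text
ee_pos: [0.5836, 0.0351, 0.0615]
force: [-3.0, -2.3, 19.3]
```

Scaled: 0.001 m is 0.016.

```bash
echo '[[[0,0,0],[0,0,0.016],0]]' > m.json && python3 -m creep m.json|grep -E "pos|^force"
```

```text
ee_pos: [0.5837, 0.0351, 0.0613]
force: [-3.9, -3.1, 24.6]
```

Hard stop with no detent bump felt. Letting go.

Scaled: -0.002 m is -0.032.

```bash
echo '[[[0,0,0],[0,0,-0.032],0],[[0,0,0],[0,0,-0.032],0],[[0,0,0],[0,0,-0.032],0],[[0,0,0],[0,0,0],0]]' > m.json && python3 -m creep m.json|grep -E "pos|^force"; echo '[[[0,0,0],[0,0,-0.032],0],[[0,0,0],[0,0,-0.032],0],[[0,0,0],[0,0,0],0]]' > m.json && python3 -m creep m.json|grep -E "pos|^force"; echo '[[[0,0,0],[0,0,-0.32],0],[[0,0,0],[0,0,-0.48],0.5],[[0,0,0],[0,0,-0.32],1],[[0,0,0],[0,0,0],1],[[0,0,0],[0,0,0],1]]' > m.json && python3 -m creep m.json
python3 - <<'E'
from h import *
d,c=shot("wrist","pics/w3.png");print(c[0])
e,g=shot("scene")
b=cv2.resize(e["image"][180:300,270:430],None,fx=5,fy=5,interpolation=2)
cv2.imwrite("pics/b2.png",np.clip(b*1.5,0,255).astype(np.uint8))
E
python3 to.py .5845 .0345 .02
```

```text
ee_pos: [0.5834, 0.0352, 0.0657]
force: [1.9, -0.5, 1.9]
ee_pos: [0.5833, 0.0353, 0.0698]
force: [0.3, -0.3, 2.0]
time: 15.5
ee_pos: [0.5826, 0.0352, 0.1386]
eef_rot: [-0.554, -3.091, 0.001]
force: [-0.4, -0.1, 0.3]
finger_gap: 0.841
gripper_force: 0.0
[0.50453951 0.06331419 0.28063139]
t 15.6 pos [0.5826 0.0352 0.1385] F [ 0.5 -0.3 -0.1] gap 0.992 tooly yaw 69.7 tilt 0.12 delta tool [-2.200e-03  1.000e-04  1.185e-01]
```

View pics/b2.png

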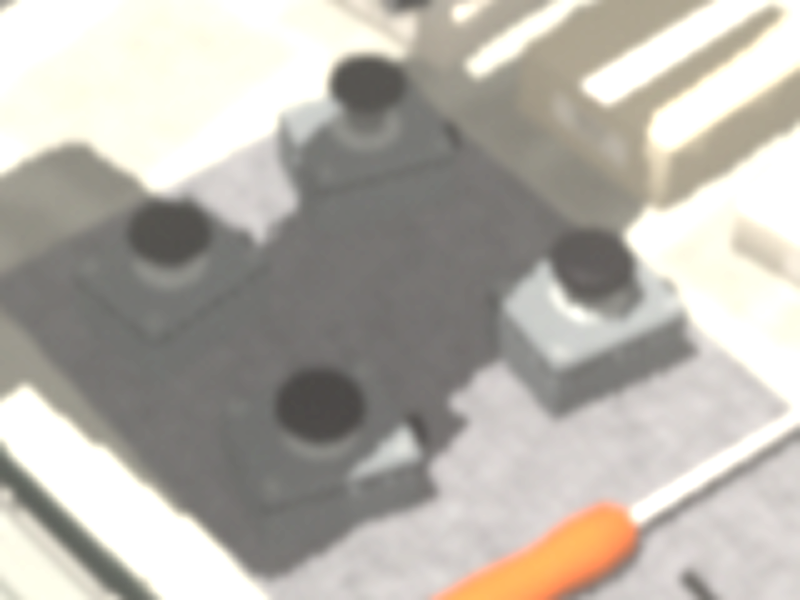

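View pics/w3.png

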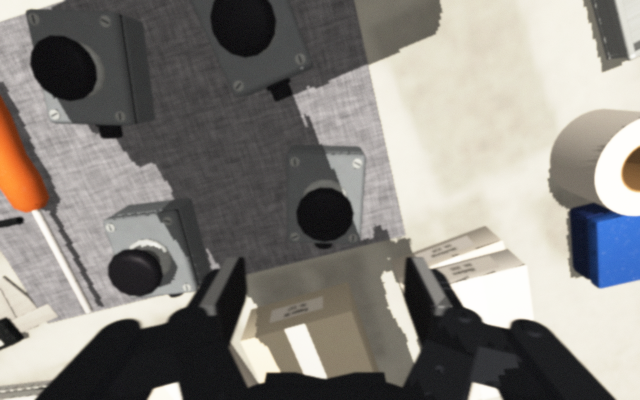

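The pictures show A (top left in the scene view, head at (366,85)) back out, and B, C and D down. So A is faulty. It's centred between the open fingers (box at about x 325, fingers at 240 and 410). I'll grasp it.

Scaled: 0.02 m is 0.32, -0.002 m is -0.032.

```bash
echo '[[[0,0,0],[-0.032,0,0.32],1],[[0,0,0],[0,0,0.32],1],[[0,0,0],[0,0,0.32],1],[[0,0,0],[0,0,0.32],1],[[0,0,0],[0,0,0.24],1],[[0,0,0],[0,0,0.16],1],[[0,0,0],[0,0,0.16],1],[[0,0,0],[0,0,0.08],1],[[0,0,0],[0,0,0],1]]' > m.json && python3 -m creep m.json; python3 to.py .5845 .0345 .008
```

```text
time: 16.73
ee_pos: [0.5852, 0.0344, 0.0196]
eef_rot: [-0.554, -3.092, 0.0]
force: [0.8, -0.2, 0.0]
finger_gap: 1.001
gripper_force: 0.0
t 16.73 pos [0.5852 0.0344 0.0196] F [ 0.8 -0.2  0. ] gap 1.001 tooly yaw 69.7 tilt 0.01 delta tool [ 0.0006 -0.0002  0.0116]
```

Scaled: 0.005 m is 0.08, 0.004 m is 0.064.

```bash
echo '[[[0,0,0],[0,0,0.08],1],[[0,0,0],[0,0,0.064],1],[[0,0,0],[0,0,0.032],1],[[0,0,0],[0,0,0],1]]' > m.json && python3 -m creep m.json|grep -E "pos|^force"; echo '[[[0,0,0],[0,0,0],0],[[0,0,0],[0,0,0],0],[[0,0,0],[0,0,0],0],[[0,0,0],[0,0,0],0],[[0,0,0],[0,0,0],0]]' > m.json && python3 -m creep m.json
```

```text
ee_pos: [0.5851, 0.0345, 0.0086]
force: [-0.7, 0.3, -0.1]
time: 17.85
ee_pos: [0.5854, 0.0343, 0.0092]
eef_rot: [0.554, 3.092, -0.0]
force: [-1.9, -0.4, 5.9]
finger_gap: 0.671
gripper_force: 64.5
```

Gripped at 57 mm. I'll lift and, in the meantime, measure the tray from the scene and top views.

Scaled: -0.025 m is -0.4, -0.02 m is -0.32.

```bash
echo '[[[0,0,0],[0,0,-0.08],0],[[0,0,0],[0,0,-0.24],0],[[0,0,0],[0,0,-0.32],0],[[0,0,0],[0,0,-0.4],0],[[0,0,0],[0,0,-0.4],0],[[0,0,0],[0,0,-0.24],0],[[0,0,0],[0,0,0],0]]' > m.json && python3 -m creep m.json; python3 to.py .475 .345 .1
python3 - <<'E'
from h import *
d,c=shot("top");e,g=shot("scene")
a=cv2.resize(d["image"][160:270,155:265],None,fx=5,fy=5,interpolation=2)
b=cv2.resize(e["image"][135:225,180:290],None,fx=5,fy=5,interpolation=2)
v=np.zeros((550,1100,3),np.uint8);v[:550,:550]=a;v[:450,550:]=b
v=cv2.resize(v,(800,400));cv2.imwrite("pics/tray.png",np.clip(v*1.5,0,255).astype(np.uint8))
E
```

```text
time: 18.73
ee_pos: [0.5859, 0.0345, 0.1149]
eef_rot: [0.554, 3.09, 0.001]
force: [-0.3, 0.7, -2.9]
finger_gap: 0.669
gripper_force: 64.4
t 18.73 pos [0.5859 0.0345 0.1149] F [-0.3  0.7 -2.9] gap 0.669 tooly yaw 69.7 tilt 0.13 delta tool [0.2119 0.2526 0.0147]
```

View pics/tray.png

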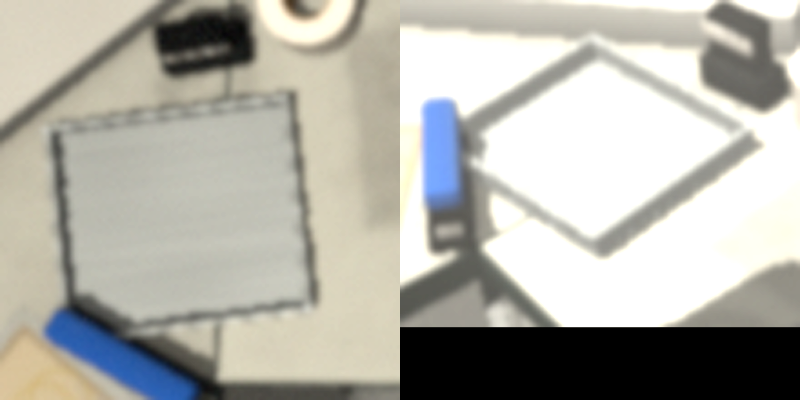

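The tray is clear. In the left panel the rim corners are at (50,125), (295,95) and (315,302), which match (192,40), (352,130) and (200,248) in the right panel. I'll triangulate the rim.

```bash
python3 - <<'E'
from h import *
d,c=shot("top");e,g=shot("scene")
k=1.375
f=lambda p,o:(np.array(p,float)*k+.5)/5-.5+np.array(o)
Q=[]
for a,b in(((50,125),(192,40)),((295,95),(352,130)),((315,302),(200,248))):
    A,B=f(a,(155,160)),f(b,(180,135));o,v=ray(d,c,A);O,V=ray(e,g,B);P,r=tri(o,v[0],O,V[0]);q=plane(d,c,A,.024)[0];Q.append(q);print(P.round(4),r.round(4),q.round(4))
Q=np.array(Q);print("centre",((Q[0]+Q[2])/2).round(4),"sides",np.linalg.norm(Q[0]-Q[1]).round(4),np.linalg.norm(Q[2]-Q[1]).round(4),"yaw",np.degrees(np.arctan2(*(Q[1]-Q[2])[[1,0]])).round(1))
E
python3 to.py .475 .345 .1
```

```text
[0.5388 0.45   0.019 ] 0.0037 [0.5398 0.4475 0.024 ]
[0.5627 0.2677 0.022 ] 0.0067 [0.5652 0.2656 0.024 ]
[0.4105 0.2483 0.0106] 0.0036 [0.4118 0.2453 0.024 ]
centre [0.4758 0.3464 0.024 ] sides 0.1837 0.1547 yaw 7.5
t 18.93 pos [0.5846 0.0344 0.1126] F [ 0.2 -0.4 -3. ] gap 0.67 tooly yaw 69.7 tilt 0.11 delta tool [0.2106 0.2532 0.0128]
```

Scaled: 0.0317 m is 0.5072, 0.0265 m is 0.424, -0.18 rad / 1.0472 = -0.1719.

```bash
echo '[[[0,0,0],[0.2128,0.2528,0],0],[[0,0,0],[0.424,0.5072,0],0],[[0,0,0],[0.424,0.5072,0],0],[[0,0,0],[0.424,0.5072,0],0],[[0,0,0],[0.424,0.5072,0],0],[[0,0,0],[0.424,0.5072,0],0],[[0,0,0],[0.424,0.5072,0],0],[[0,0,0],[0.424,0.5072,0],0],[[0,0,0],[0.2128,0.2528,0],0],[[0,0,-0.1719],[0,0,0],0],[[0,0,-0.1719],[0,0,0],0],[[0,0,0],[0,0,0],0]]' > m.json && python3 -m creep m.json; python3 to.py .472 .346 .009
```

```text
time: 20.42
ee_pos: [0.474, 0.3458, 0.1133]
eef_rot: [0.006, -3.141, 0.001]
force: [-0.1, -0.2, -3.5]
finger_gap: 0.671
gripper_force: 64.5
t 20.43 pos [0.474  0.3458 0.1133] F [-0.1 -0.2 -3.5] gap 0.671 tooly yaw 90.2 tilt 0.06 delta tool [0.0019 0.0003 0.1043]
```

Scaled: 0.025 m is 0.4, 0.02 m is 0.32.

```bash
echo '[[[0,0,0],[0.032,0,0.32],0],[[0,0,0],[0,0,0.4],0],[[0,0,0],[0,0,0.4],0],[[0,0,0],[0,0,0.24],0],[[0,0,0],[0,0,0.128],0],[[0,0,0],[0,0,0.064],0],[[0,0,0],[0,0,0],0]]' > m.json && python3 -m creep m.json; python3 to.py .472 .346 .009
```

```text
time: 21.3
ee_pos: [0.4726, 0.346, 0.017]
eef_rot: [-0.007, 3.141, 0.0]
force: [0.1, -0.9, -3.0]
finger_gap: 0.669
gripper_force: 64.6
t 21.3 pos [0.4726 0.346  0.017 ] F [ 0.1 -0.9 -3. ] gap 0.669 tooly yaw 90.3 tilt 0.02 delta tool [0.0006 0.     0.008 ]
```

Scaled: 0.002 m is 0.032, 0.001 m is 0.016.

```bash
echo '[[[0,0,0],[0,0,0.032],0],[[0,0,0],[0,0,0.032],0],[[0,0,0],[0,0,0.016],0],[[0,0,0],[0,0,0],0]]' > m.json && python3 -m creep m.json|grep -E "pos|^force"; echo '[[[0,0,0],[0,0,0.016],0],[[0,0,0],[0,0,0.016],0],[[0,0,0],[0,0,0],0]]' > m.json && python3 -m creep m.json|grep -E "pos|^force"
```

```text
ee_pos: [0.4723, 0.3458, 0.0116]
force: [-0.8, -0.3, -3.1]
ee_pos: [0.4723, 0.3458, 0.0096]
force: [0.7, 0.4, -3.6]
```

```bash
echo '[[[0,0,0],[0,0,0.0112],0],[[0,0,0],[0,0,0],0]]' > m.json && python3 -m creep m.json|grep -E "pos|^force"
```

```text
ee_pos: [0.4725, 0.3459, 0.0093]
force: [-0.7, -0.2, 1.5]
```

Scaled: 0.0007 m is 0.0112.

```bash
echo '[[[0,0,0],[0,0,0.0112],0],[[0,0,0],[0,0,0],0]]' > m.json && python3 -m creep m.json|grep -E "pos|^force"
```

```text
ee_pos: [0.4725, 0.3459, 0.0092]
force: [-2.3, -1.6, 9.3]
```

It's standing on the tray floor. I'll open, lift clear and look.

```bash
echo '[[[0,0,0],[0,0,-0.008],1],[[0,0,0],[0,0,0],1],[[0,0,0],[0,0,0],1],[[0,0,0],[0,0,0],1],[[0,0,0],[0,0,-0.16],1],[[0,0,0],[0,0,-0.48],1],[[0,0,0],[0,0,-0.64],1],[[0,0,0],[0,0,-0.8],1],[[0,0,0],[0,0,-0.8],1]]' > m.json && python3 -m creep m.json; echo '[[[0,0,0],[0.8,0,0],1],[[0,0,0],[0.8,0,0],1],[[0,0,0],[0.8,0,0],1],[[0,0,0],[0,0,0],1],[[0,0,0],[0,0,0],1]]' > m.json && python3 -m creep m.json
python3 - <<'E'
from h import *
e,g=shot("scene");d,c=shot("top")
b=cv2.resize(e["image"][120:320,170:450],None,fx=2.5,fy=2.5,interpolation=2)
t=cv2.resize(d["image"][150:265,155:440],None,fx=2.45,fy=2.45,interpolation=2)
cv2.imwrite("pics/fin.png",np.clip(cv2.resize(np.vstack([b,cv2.resize(t,(700,282))]),(626,700*0+600))*1.5,0,255).astype(np.uint8))
E
```

```text
time: 23.8
ee_pos: [0.4722, 0.3457, 0.1911]
eef_rot: [-0.008, 3.141, 0.0]
force: [1.3, -0.1, 0.5]
finger_gap: 1.003
gripper_force: 0.0
time: 24.42
ee_pos: [0.3228, 0.3455, 0.1896]
eef_rot: [-0.009, 3.14, 0.002]
force: [0.0, 1.2, 0.4]
finger_gap: 1.001
gripper_force: 0.0
```

View pics/fin.png

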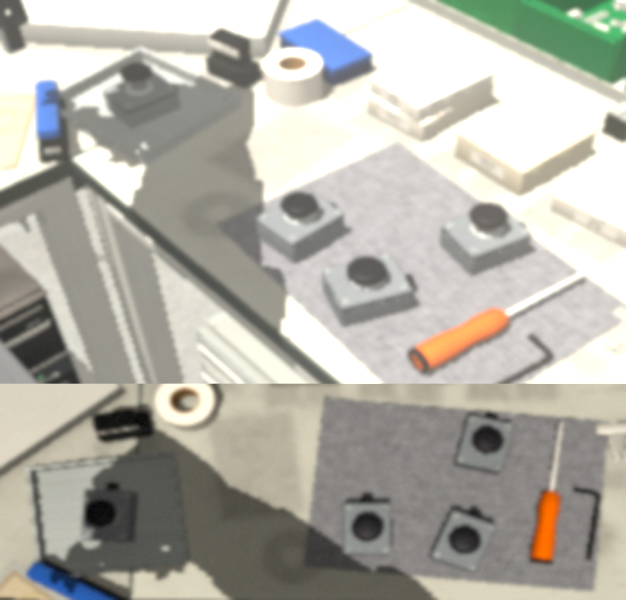

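The faulty station stands upright in the tray (scene crop about (140,92)) with its head out. The other three are on the mat with heads down at (299,207), (488,218) and (367,272), and the tools haven't moved.

```bash
python3 -c "
from workcell import ctrl
print(ctrl.job_done())"
```

```text
the job is handed in; nothing more can be done
None
```

The station whose head came back out (far left on the mat as seen from the robot) now stands upright on the tray floor, the other three are still on the mat with their heads locked in, and I handed the job in after about 25 s of robot time.

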